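# Close the terminal-hardware tub with the lid that fits

## Robot

A 6-joint arm with a two-finger parallel gripper is mounted at the origin on the work surface. World frame = base frame: x ahead of the robot, y to its left, z up, the work surface at z = 0. Lengths are in mm, angles in rad, forces in N, time in s.
With the tool pointing down it reaches from about 300 to 775 mm from the base axis. Payload 14.6 kg.
Tool frame: the origin (TCP) lies midway between the tips of the shut fingers; the grasp point (between the pads) lies 19 mm behind it (manip.hold_point_z is the distance from the TCP to the grasp point, in mm); z points along the fingers, y is the direction in which the jaws open and shut (so a half turn about z gives the same grasp; the last joint's range is limited). The gripper opens to 94 mm and grips with 3 to 60 N. Pads are 16 mm wide; open, the fingers measure 119 mm over their backs; the gripper's body (75 mm by 177 mm) begins 78 mm behind the grasp point.
Start: joints at [-1.271, 0.3, 1.521, -0, 1.321, -0.067], TCP at [197.239, -513.406, 205.446] pointing down, gripper open.
Joint ranges: [-3.03, 3.03], [-0.79, 2.21], [0.23, 2.52], [-1.04, 4.18], [0, 3.07], [-2.55, 2.55]. Speed limits (rad/s): [2.22, 2.22, 2.57, 3.14, 3.14, 3.14].

## Interface

Orientations are given as [roll, pitch, yaw] about the fixed x, y, z axes, in that order (R = Rz(yaw) Ry(pitch) Rx(roll)).
In Python, from cell import manip gives the robot as it stands.
- The arm moves only by the shell command python3 -m crank 'ROWS' [OPENING] [FORCE]. ROWS is JSON, a list of rows, each an object with "offset": the shift along the world's x, y, z in m, a list of three; "spin": the turn about the world's z in degrees. In form: [{"offset": [dx, dy, dz], "spin": spin}, ...]. A call has exactly 8 rows; each row is the pose to reach, as a shift and turn from the pose measured when the call began; what a row does not reach only later rows make up. A row lasts 1/12 s, in which the tool goes at most 41.7 mm and 7.16 degrees, less where a joint would pass 70% of its speed; a pose out of reach is approached as far as the arm can. A call with a gripper value outside its range is refused whole. OPENING is the opening, from 0 (shut) to 1 (fully open), set as the call begins (- or left out, the last holds). The fingers move at their own pace and stop on an object; FORCE is the grip in N (left out, the last holds). Time passes only in rows, so rows that repeat a pose let the fingers close, or fill a call up. It gives the time, the measured TCP pose, the force and the opening at its end, in the units of the state.
- manip.read_state(): the state, without advancing time (a new reading comes with each control period).
- manip.camera(name): name is "scene" or "top"; returns a dict with "pixels" (420x560x3 uint8, red, green, blue), "fx", "fy", "cx", "cy" (pixels), "extrinsics" (4x4, takes a point from world to camera coordinates). Camera axes: x right, y down, z forward; pixel columns grow to the right and rows downward; lengths in mm; the calibration is good to about 2 mm. A picture is of the moment at which its call begins. There is no depth.
- manip.sign_off(): hands the job in, once; it reports no verdict.
Trained networks look in a picture, given as the dict that the camera call returned (one of the last four; its "shot" number tells which), for a name from the list of things; names that differ only in an ending like _2 or _b are one class to them, and where a whole thing is asked for, a point or a joint stands for the part that bears it (a point fixed in the world has none). Each returns a list of dicts, best first, with "conf" (0 to 1); they miss things now and then, are a little off and sometimes report something else, mostly with a low value. They report only what shows in the picture. A call takes as long as a camera call. They do not tell look-alikes from the thing itself.
- manip.search_frame(picture, name): "location" ([x, y, z] in mm, in world coordinates, good to about 4 mm: the middle of the surface that is visible of it).
- manip.masks_of(picture, name): "mask" (420x560 bool, what is visible of it).
The state is a dict: "clock": time; "joints": joint angles; "qd": joint speeds; "effort": joint torques, N m; "eef_pos": TCP position; "eef_rot": TCP orientation; "wrist_force": force on the tool from outside, world axes, zero at the start; "moment": the same for the moment, N m; "finger_gap": finger opening in mm.
Only numpy, scipy, OpenCV 4.12 (cv2) and the standard library are available. Lean on these libraries where they do the work, as an engineer would, in place of code of your own. Each camera call takes 0.05 s, during which the arm holds its last target. There are 200 camera calls.

## Task

Loose steel nuts must not lie open beside a battery. Of the three look-alike black lids with metal knobs on the bench, find the one that fits the small grey hardware tub, set it on the tub and press it straight down until it snaps in under the spring catches, level and fully home, then let go.

Things in the scene. Friction and masses are not known exactly. Their poses are not given: they have to be found in the camera images.
- tub: Open round grey tub, fixed; 88 mm outside, mouth 80 mm, 70 mm high. Origin: centre of underside; z up. Four steel spring catches round the rim, at 45, 135, 225, 315 deg from its x: tips leave a 94 mm circle 9 mm above the rim, flaring to 128 mm at 22 mm above it. A push of about 4 to 10 N takes the right lid past them; they close over its edge. A lid lying on the catches is 6 to 10 mm too high.
- lid_a: Round black lid, flange 76 mm across; below it a tapered plug, 40 mm at the foot, 54 mm under the flange. Origin: centre of the plug's foot (on the bench at first); z up. Plug 16 mm high, flange z = 16 to 22 mm, then a straight round metal knob, 24 mm across, z = 22 to 72 mm. 40 g.
- lid_b: As lid_a but flange 100 mm across, plug 48 mm at the foot and 62 mm under the flange; same heights and knob. About 60 g. A lid that is home on the tub has its flange on the rim, its origin 16 mm below the rim.
- lid_c: As lid_a but flange 124 mm across, plug 86 mm at the foot and 100 mm under the flange; same heights and knob. 85 g.
Things that resemble listed ones, but are neither listed nor needed, are in the scene too. Leave any pink or red look-alike of the lid_b alone. What is shaped like the tub but red is not meant.

How it is judged:
By the outcome, as a careful person would: the job done as asked, in the order asked, and still so for the second after the job is handed in, with the robot touching nothing.
It also fails if it takes over 48 s, if anything falls off the work surface, if the arm or the gripper's body presses on something with over 40 N, if the wrist force passes 120 N, or if a joint passes its speed limit or range.

## Working session

There is one attempt and no reset: what is moved stays moved. The work goes in short steps, Python scripts to look and compute and a shell command to move; the robot and the scene stay as the last step left them, time stands still between calls to the robot, and variables do not carry over. Pictures are saved under pics/ and viewed, about 8 in all and at most 12, crops included, and the job is handed in when it is done.

```bash
mkdir -p pics; cat > h.py <<'E'
import numpy as np,cv2
from cell import manip
def save(c,n): cv2.imwrite('pics/'+n,cv2.cvtColor(np.ascontiguousarray(c['pixels']),cv2.COLOR_RGB2BGR))
def proj(c,p):
    q=np.array(c['extrinsics'])@np.r_[p,1]; return np.array([c['fx']*q[0]/q[2]+c['cx'],c['fy']*q[1]/q[2]+c['cy']])
def ray(c,uv,z):
    E=np.array(c['extrinsics']);R=E[:3,:3];o=-R.T@E[:3,3]
    d=R.T@np.array([(uv[0]-c['cx'])/c['fx'],(uv[1]-c['cy'])/c['fy'],1]); return o+d*(z-o[2])/d[2]
E
python3 - <<'E'
from h import *
for n in('top','scene'):
    c=manip.camera(n); save(c,n+'1.png')
    for t in('tub','lid_b'):
        for d in manip.search_frame(c,t): print(n,t,np.round(d['location']),round(d['conf'],2),np.round(proj(c,d['location'])))
s=manip.read_state();print(s)
E
```

```text
top tub [662. 407.  17.] 0.98 [148. 150.]
top tub [490. 298.  16.] 0.61 [181. 203.]
top lid_b [502.  -8.  21.] 0.93 [276. 201.]
top lid_b [ 441. -277.   21.] 0.93 [361. 222.]
top lid_b [ 659. -207.   21.] 0.81 [339. 153.]
top lid_b [ 275. -332.   20.] 0.7 [378. 275.]
top lid_b [ 415. -441.   22.] 0.57 [413. 231.]
scene tub [670. 403.  38.] 0.7 [422. 199.]
scene tub [493. 290.  41.] 0.61 [359. 180.]
scene lid_b [ 449. -287.   24.] 0.94 [198. 252.]
scene lid_b [ 426. -454.   20.] 0.94 [143. 273.]
scene lid_b [516. -14.  25.] 0.68 [287. 227.]
scene lid_b [ 286. -343.   22.] 0.62 [157. 226.]
scene lid_b [ 669. -212.   22.] 0.55 [259. 292.]
{'clock': 0.3, 'joints': array([-1.27059681e+00,  3.00128375e-01,  1.52118120e+00, -1.40990216e-05,
        1.32069424e+00, -6.65886852e-02]), 'qd': array([-0.00184945, -0.00181416, -0.00233171,  0.00061795,  0.00076027,
        0.00071484]), 'effort': array([-2.42902871e-05, -5.31157708e+01, -3.52476633e+01,  7.08022853e-02,
        2.25539831e-02, -3.62178810e-05]), 'eef_pos': array([ 197.21398289, -513.33186514,  205.24355166]), 'eef_rot': array([-3.14118150e+00, -1.37293820e-05,  3.66791691e-01]), 'wrist_force': array([ 0.51555039,  0.66877349, -0.07912052]), 'moment': array([ 0.03789548, -0.05694815, -0.00349532]), 'finger_gap': 93.60759711786744}
```

```bash
python3 - <<'E'
import cv2
t=cv2.imread('pics/top1.png')[110:310,110:470]; cv2.imwrite('pics/t.png',cv2.resize(t,None,fx=2.2,fy=2.2,interpolation=2))
t=cv2.imread('pics/scene1.png')[120:330,100:480]; cv2.imwrite('pics/s.png',cv2.resize(t,None,fx=2.1,fy=2.1,interpolation=2))
E
```

```text
(no output)
```

View pics/t.png

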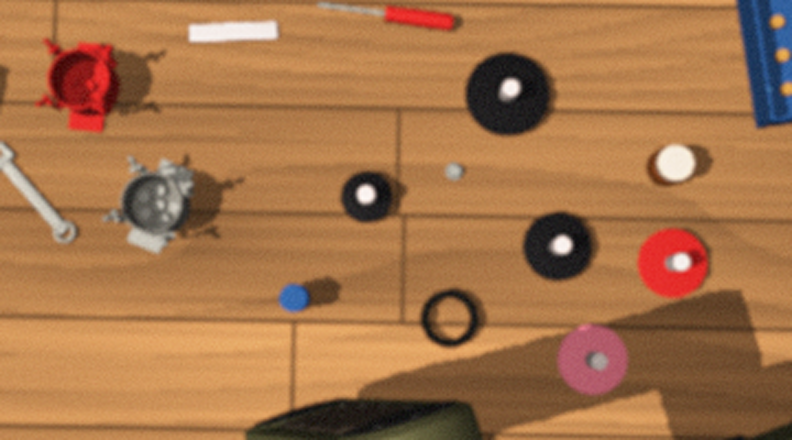

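View pics/s.png

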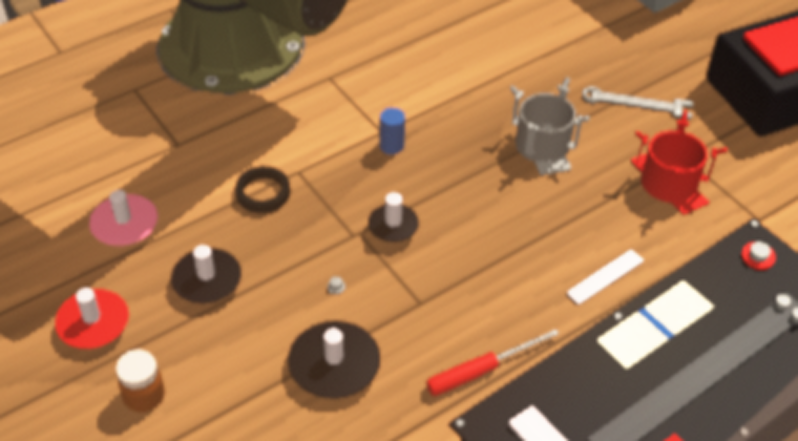

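The top crop shows three black lids: the small one at (366,195) is lid_a, the large one at (508,93) is lid_c, and the medium one at (558,245) is the lid_b candidate. The red and pink look-alikes are at (672,262) and (592,360). The grey tub is at (157,203) and the red one at (82,83). I'll measure the flanges, the knob and the tub mouth, then confirm in a crop.

```bash
python3 - <<'E'
from h import *
C={n:manip.camera(n) for n in('top','scene')}
for n,c in C.items():
    g=c['pixels'].astype(int)
    for d in manip.masks_of(c,'lid_b'):
        m=d['mask'].astype(np.uint8); col=np.median(g[m>0],0)
        cn=max(cv2.findContours(m,0,2)[0],key=cv2.contourArea)
        if n=='top':
            e=cv2.fitEllipse(cv2.convexHull(cn)); p=ray(c,e[0],20)
            w=[np.linalg.norm(ray(c,(e[0][0]-e[1][k]/2,e[0][1]),20)-ray(c,(e[0][0]+e[1][k]/2,e[0][1]),20)) for k in(0,1)]
            print(n,round(d['conf'],2),col,np.round(e[0],1),np.round(p[:2],1),'diam',np.round(w))
        else: print(n,round(d['conf'],2),col,cn.reshape(-1,2).mean(0))
    for d in manip.masks_of(c,'tub'):
        m=d['mask']; ys,xs=np.where(m); print(n,'tub',round(d['conf'],2),np.median(g[m],0),xs.min(),xs.max(),ys.min(),ys.max())
# overlays for guess
import sys
lid=np.array([445,-280]);tub=np.array([490,295])
a=np.linspace(0,2*np.pi,60)
out=[]
for n,c in C.items():
    for (xy,l) in((lid,[(100,22,(0,255,0)),(24,72,(0,0,255))]),(tub,[(80,70,(0,255,0)),(88,0,(255,0,0))])):
        im=cv2.cvtColor(np.ascontiguousarray(c['pixels']),4); u,v=proj(c,np.r_[xy,40]).astype(int)
        s=6;cr=cv2.resize(im[v-24:v+24,u-32:u+32],None,fx=s,fy=s,interpolation=2);cr2=cr.copy()
        for D,z,k in l:
            pts=np.array([(proj(c,[xy[0]+D/2*np.cos(t),xy[1]+D/2*np.sin(t),z])-[u-32,v-24]+.5)*s for t in a])
            cv2.polylines(cr2,[pts.astype(int)],True,k,1)
        out.append(cr2)
cv2.imwrite('pics/o1.png',np.vstack([np.hstack(out[:2]),np.hstack(out[2:])]))
E
```

```text
top 0.89 [32. 30. 30.] [339.8 153. ] [ 660. -208.] diam [121. 126.]
top 0.72 [41. 38. 37.] [275.6 199.6] [506.9  -5. ] diam [73. 73.]
top 0.69 [34. 32. 32.] [362.7 222. ] [ 440.  -282.6] diam [ 99. 100.]
top 0.68 [178.  91. 106.] [379.1 273.4] [ 279.  -335.1] diam [94. 98.]
top 0.61 [228.  46.  43.] [414.8 229.8] [ 418.1 -447.5] diam [100. 101.]
top tub 0.86 [119. 114. 103.] 157 197 182 224
top tub 0.65 [149.  30.  28.] 127 163 128 169
top tub 0.37 [41. 38. 37.] 265 286 189 211
scene 0.86 [239.  56.  46.] [143.85416667 271.0625    ]
scene 0.86 [191.  99. 109.] [156.54347826 222.58695652]
scene 0.78 [81. 62. 51.] [286.34482759 223.89655172]
scene 0.73 [66. 49. 40.] [197.75       249.71153846]
scene 0.66 [72. 55. 45.] [258.38709677 290.25806452]
scene tub 0.78 [111.  98.  85.] 343 380 157 202
scene tub 0.69 [153.  38.  30.] 401 444 172 221
```

View pics/o1.png

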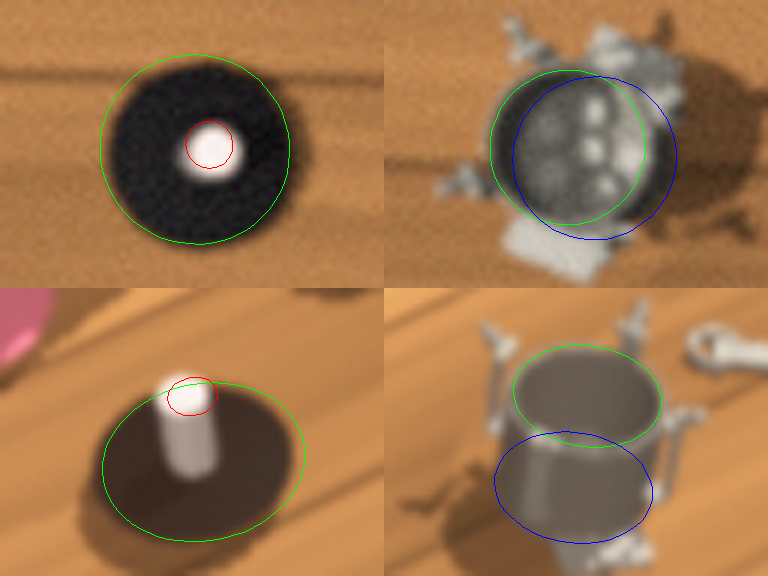

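The crop confirms that the medium black lid (99–100 mm flange; the others measure 73 and 124) is lid_b. The tub is the grey one. Next I'll refine both centres with an edge fit in the two views.

```bash
cat > fit.py <<'E'
from h import *
from scipy.optimize import minimize
from scipy.ndimage import map_coordinates
a=np.linspace(0,2*np.pi,120,endpoint=False)
def samp(c,xy,D,z):
    p=np.array([proj(c,[xy[0]+D/2*np.cos(t),xy[1]+D/2*np.sin(t),z]) for t in a])
    return map_coordinates(c['g'],[p[:,1],p[:,0]],order=1)
def fit(cs,xy0,rings):  # rings: (Dout,Din,z,sign) maximise sign*(outer-inner)
    f=lambda xy:-sum(np.mean(s*(samp(c,xy,Do,z)-samp(c,xy,Di,z))) for c in cs for Do,Di,z,s in rings)
    G=[(f((xy0[0]+i,xy0[1]+j)),xy0[0]+i,xy0[1]+j) for i in range(-12,13,2) for j in range(-12,13,2)]
    b=min(G); r=minimize(f,b[1:],method='Nelder-Mead'); return np.round(r.x,1),round(-r.fun,1)
def prep(c):
    c['g']=c['pixels'].astype(float).mean(2); return c
def overlay(cs,items,name):
    out=[]
    for c in cs:
        for xy,l in items:
            im=cv2.cvtColor(np.ascontiguousarray(c['pixels']),4); u,v=proj(c,np.r_[xy,50]).astype(int)
            s=6;cr=cv2.resize(im[v-24:v+24,u-32:u+32],None,fx=s,fy=s,interpolation=2)
            for D,z,k in l:
                P=np.array([(proj(c,[xy[0]+D/2*np.cos(t),xy[1]+D/2*np.sin(t),z])-[u-32,v-24]+.5)*s for t in a])
                cv2.polylines(cr,[P.astype(int)],True,k,1)
            out.append(cr)
    k=len(items); cv2.imwrite('pics/'+name,np.vstack([np.hstack(out[i:i+k]) for i in range(0,len(out),k)]))
E
python3 - <<'E'
from fit import *
t,s=[prep(manip.camera(n)) for n in('top','scene')]
L=[(106,94,21,1)];K=[(30,18,72,-1)];T=[(88,76,70,-1),(84,96,70,-1)]
for nm,cs in(('top',[t]),('scene',[s]),('both',[t,s])):
    print(nm,'flange',fit(cs,(441,-283),L),'knob',fit(cs,(441,-283),K),'tub',fit(cs,(490,292),[(86,74,70,1)]),fit(cs,(490,292),[(94,82,70,-1)]))
lid=fit([t,s],(441,-283),L)[0];tub=fit([t,s],(490,292),[(86,74,70,1)])[0]
overlay([t,s],[(lid,[(100,22,(0,255,0)),(24,72,(0,0,255))]),(tub,[(80,70,(0,255,0)),(88,70,(0,255,255)),(128,92,(255,0,255))])],'o2.png')
E
```

```text
top flange (array([ 441.9, -284.8]), np.float64(52.6)) knob (array([ 441.2, -282.7]), np.float64(130.1)) tub (array([490.7, 296.3]), np.float64(26.7)) (array([510.3, 288. ]), np.float64(12.2))
scene flange (array([ 442.5, -285. ]), np.float64(35.9)) knob (array([ 442.3, -284. ]), np.float64(89.8)) tub (array([490.7, 295.2]), np.float64(24.9)) (array([492.1, 293.8]), np.float64(2.4))
both flange (array([ 442.1, -284.9]), np.float64(88.4)) knob (array([ 441.4, -283.5]), np.float64(218.0)) tub (array([490.7, 295.8]), np.float64(51.4)) (array([517.7, 251.4]), np.float64(7.4))
```

View pics/o2.png

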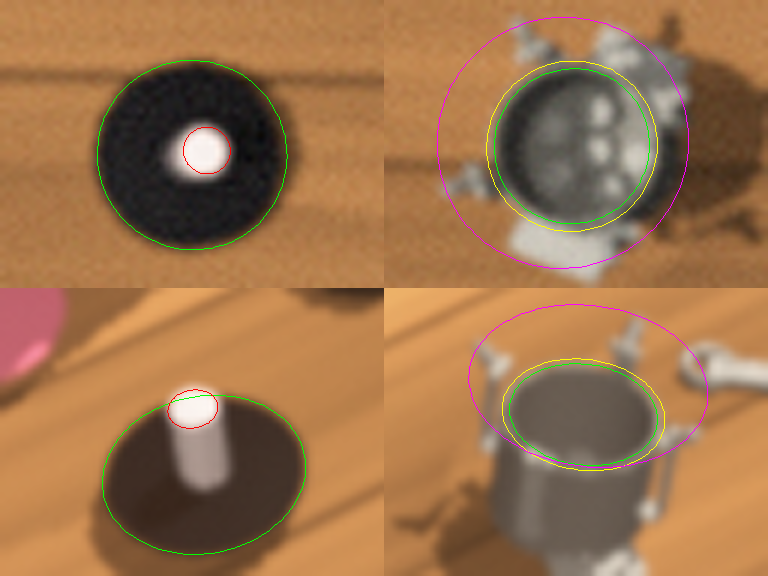

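Both views agree to 1–2 mm: lid_b is at about (442, -284.5) and the tub at about (490.7, 295.5). I'll go above the lid now.

```bash
python3 -m crank '[{"offset":[0.03,0.028,0],"spin":0},{"offset":[0.06,0.056,0],"spin":0},{"offset":[0.09,0.084,0],"spin":0},{"offset":[0.12,0.112,-0.01],"spin":0},{"offset":[0.15,0.14,-0.025],"spin":0},{"offset":[0.18,0.168,-0.045],"spin":0},{"offset":[0.21,0.196,-0.065],"spin":0},{"offset":[0.235,0.219,-0.085],"spin":0}]' 1 60
```

```text
clock: 1.37
eef_pos: [428.3, -297.8, 124.3]
eef_rot: [3.14, -0.001, 0.367]
wrist_force: [0.1, -0.5, -0.4]
finger_gap: 93.8
```

```bash
python3 -m crank '[{"offset":[0.0137,0.0133,0],"spin":0},{"offset":[0.0137,0.0133,-0.02],"spin":0},{"offset":[0.0137,0.0133,-0.04],"spin":0},{"offset":[0.0137,0.0133,-0.06],"spin":0},{"offset":[0.0137,0.0133,-0.08],"spin":0},{"offset":[0.0137,0.0133,-0.09],"spin":0},{"offset":[0.0137,0.0133,-0.09],"spin":0},{"offset":[0.0137,0.0133,-0.09],"spin":0}]'; python3 - <<'E'
from h import *
c=manip.camera('scene');save(c,'x.png');i=cv2.imread('pics/x.png')[190:310,118:278];cv2.imwrite('pics/g1.png',cv2.resize(i,None,fx=4,fy=4,interpolation=2))
E
```

```text
clock: 2.03
eef_pos: [442.1, -284.6, 34.7]
eef_rot: [3.141, -0.001, 0.367]
wrist_force: [-0.0, 0.7, 0.6]
finger_gap: 93.7
```

View pics/g1.png

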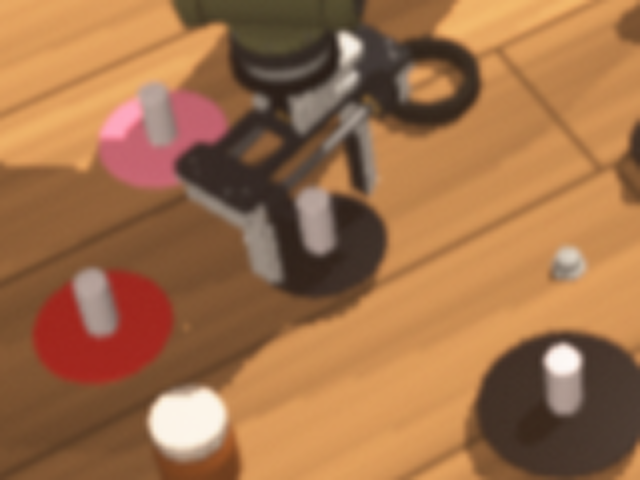

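The fingers straddle the knob at (317,222), the right way round. Next I'll close at 60 N and lift.

```bash
H='';python3 -m crank '[{"offset":[0,0,0],"spin":0},{"offset":[0,0,0],"spin":0},{"offset":[0,0,0],"spin":0},{"offset":[0,0,0],"spin":0},{"offset":[0,0,0],"spin":0},{"offset":[0,0,0],"spin":0},{"offset":[0,0,0],"spin":0},{"offset":[0,0,0],"spin":0}]' 0 60
```

```text
clock: 2.75
eef_pos: [442.4, -284.9, 35.3]
eef_rot: [3.139, -0.001, 0.367]
wrist_force: [-0.1, -0.4, 0.6]
finger_gap: 44.3
```

```bash
python3 -m crank '[{"offset":[0,0,0],"spin":0},{"offset":[0,0,0],"spin":0},{"offset":[0,0,0],"spin":0},{"offset":[0,0,0],"spin":0},{"offset":[0,0,0],"spin":0},{"offset":[0,0,0],"spin":0},{"offset":[0,0,0],"spin":0},{"offset":[0,0,0],"spin":0}]' 0 60
```

```text
clock: 3.42
eef_pos: [442.4, -284.9, 35.3]
eef_rot: [3.14, -0.001, 0.367]
wrist_force: [0.9, -0.3, -0.0]
finger_gap: 23.2
```

```bash
python3 -m crank '[{"offset":[0,0,0.02],"spin":0},{"offset":[0,0,0.05],"spin":0},{"offset":[0,0,0.08],"spin":0},{"offset":[0,0.01,0.11],"spin":0},{"offset":[0,0.03,0.13],"spin":0},{"offset":[0,0.06,0.14],"spin":0},{"offset":[0.005,0.1,0.14],"spin":0},{"offset":[0.01,0.14,0.14],"spin":0}]'
```

```text
clock: 4.08
eef_pos: [452.3, -143.8, 176.1]
eef_rot: [3.138, -0.002, 0.365]
wrist_force: [0.9, 0.7, -0.6]
finger_gap: 23.5
```

```bash
python3 -m crank '[{"offset":[0.003,0.04,0],"spin":0},{"offset":[0.006,0.08,0],"spin":0},{"offset":[0.009,0.12,0],"spin":0},{"offset":[0.012,0.16,0],"spin":0},{"offset":[0.015,0.2,0],"spin":0},{"offset":[0.018,0.24,0],"spin":0},{"offset":[0.021,0.28,0],"spin":0},{"offset":[0.024,0.32,0],"spin":0}]'
```

```text
clock: 4.75
eef_pos: [476.0, 178.3, 176.3]
eef_rot: [3.138, -0.003, 0.365]
wrist_force: [1.3, -0.8, -0.3]
finger_gap: 22.9
```

```bash
python3 -m crank '[{"offset":[0.004,0.03,0],"spin":0},{"offset":[0.008,0.06,0],"spin":0},{"offset":[0.012,0.085,0],"spin":0},{"offset":[0.014,0.105,0],"spin":0},{"offset":[0.0147,0.117,0],"spin":0},{"offset":[0.0147,0.117,-0.01],"spin":0},{"offset":[0.0147,0.117,-0.01],"spin":0},{"offset":[0.0147,0.117,-0.01],"spin":0}]'; python3 - <<'E'
from fit import *
t,s=[prep(manip.camera(n)) for n in('top','scene')]
p=manip.read_state()['eef_pos'];print(p)
z=p[2]-35.3
print(fit([s],p[:2],[(106,94,z+16,1)]),fit([s],p[:2],[(106,94,z+21,1)]))
overlay([t,s],[(p[:2],[(100,z+22,(0,255,0)),(100,z+16,(0,255,0)),(128,92,(255,0,255))])],'o3.png')
E
```

```text
clock: 5.42
eef_pos: [490.4, 294.0, 165.3]
eef_rot: [3.138, -0.001, 0.365]
wrist_force: [0.2, 0.4, -1.3]
finger_gap: 23.1
[490.84255346 294.19482442 166.35879939]
(array([487.6, 296.6]), np.float64(47.8)) (array([491.6, 292.4]), np.float64(47.7))
```

View pics/o3.png

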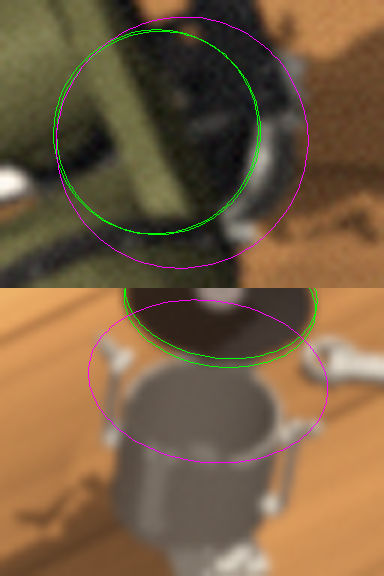

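The lid hangs level over the tub, with its edge at the drawn ring to within about 2 mm. I'll lower it to just above the catches.

```bash
python3 -m crank '[{"offset":[0,0.0012,-0.01],"spin":0},{"offset":[0,0.0012,-0.022],"spin":0},{"offset":[0,0.0012,-0.034],"spin":0},{"offset":[0,0.0012,-0.044],"spin":0},{"offset":[0,0.0012,-0.052],"spin":0},{"offset":[0,0.0012,-0.059],"spin":0},{"offset":[0,0.0012,-0.062],"spin":0},{"offset":[0,0.0012,-0.062],"spin":0}]'; python3 - <<'E'
from fit import *
s=prep(manip.camera('scene')); p=manip.read_state();print(p['eef_pos'],p['wrist_force'],p['moment'])
p=p['eef_pos'];z=p[2]-35.3
print(fit([s],p[:2],[(106,94,z+19,1)]))
overlay([s],[(np.array([490.7,295.5]),[(100,z+22,(0,255,0)),(128,92,(255,0,255))])],'o4.png')
E
```

```text
clock: 6.18
eef_pos: [490.6, 295.3, 103.6]
eef_rot: [3.138, -0.002, 0.364]
wrist_force: [-0.3, -0.0, -0.2]
finger_gap: 22.9
[490.85088653 295.42610046 104.20391527] [-0.45512064 -0.09176324 -0.82945611] [-0.03939894  0.00933621  0.04486912]
(array([490.8, 294.1]), np.float64(38.6))
```

View pics/o4.png

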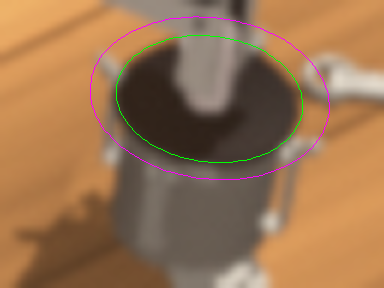

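The lid sits centred between the catches with no side force. Pressing now.

```bash
python3 -m crank '[{"offset":[0,0,-0.002],"spin":0},{"offset":[0,0,-0.004],"spin":0},{"offset":[0,0,-0.005],"spin":0},{"offset":[0,0,-0.006],"spin":0},{"offset":[0,0,-0.007],"spin":0},{"offset":[0,0,-0.008],"spin":0},{"offset":[0,0,-0.009],"spin":0},{"offset":[0,0,-0.009],"spin":0}]'
```

```text
clock: 6.9
eef_pos: [490.8, 295.3, 94.9]
eef_rot: [3.138, -0.002, 0.364]
wrist_force: [1.0, -0.3, -0.8]
finger_gap: 23.3
```

```bash
python3 -m crank '[{"offset":[0,0,-0.001],"spin":0},{"offset":[0,0,-0.002],"spin":0},{"offset":[0,0,-0.003],"spin":0},{"offset":[0,0,-0.004],"spin":0},{"offset":[0,0,-0.005],"spin":0},{"offset":[0,0,-0.005],"spin":0},{"offset":[0,0,-0.005],"spin":0},{"offset":[0,0,-0.005],"spin":0}]'
```

```text
clock: 7.57
eef_pos: [490.7, 295.3, 89.7]
eef_rot: [3.138, -0.002, 0.364]
wrist_force: [0.2, -0.3, -1.8]
finger_gap: 23.1
```

```bash
python3 -m crank '[{"offset":[0,0,-0.0005],"spin":0},{"offset":[0,0,-0.001],"spin":0},{"offset":[0,0,-0.001],"spin":0},{"offset":[0,0,-0.0015],"spin":0},{"offset":[0,0,-0.0015],"spin":0},{"offset":[0,0,-0.002],"spin":0},{"offset":[0,0,-0.002],"spin":0},{"offset":[0,0,-0.002],"spin":0}]'
```

```text
clock: 8.23
eef_pos: [490.9, 295.4, 89.2]
eef_rot: [3.138, -0.003, 0.364]
wrist_force: [-5.6, -5.3, 13.4]
finger_gap: 23.1
```

At 89.2 mm (home is expected at about 89.3) it meets a hard stop with 13 N. I'll press a little more, then check.

```bash
python3 -m crank '[{"offset":[0,0,-0.001],"spin":0},{"offset":[0,0,-0.002],"spin":0},{"offset":[0,0,-0.003],"spin":0},{"offset":[0,0,-0.003],"spin":0},{"offset":[0,0,-0.003],"spin":0},{"offset":[0,0,-0.003],"spin":0},{"offset":[0,0,-0.001],"spin":0},{"offset":[0,0,0],"spin":0}]'
```

```text
clock: 8.9
eef_pos: [491.0, 295.5, 89.6]
eef_rot: [3.138, -0.004, 0.364]
wrist_force: [0.3, 0.0, -3.1]
finger_gap: 23.0
```

```bash
python3 -m crank '[{"offset":[0,0,0],"spin":0},{"offset":[0,0,0],"spin":0},{"offset":[0,0,0],"spin":0},{"offset":[0,0,0],"spin":0},{"offset":[0,0,0],"spin":0},{"offset":[0,0,0],"spin":0},{"offset":[0,0,0],"spin":0},{"offset":[0,0,0],"spin":0}]' 0.6
```

```text
clock: 9.57
eef_pos: [491.0, 295.4, 89.6]
eef_rot: [3.138, -0.004, 0.364]
wrist_force: [0.3, -0.2, 1.4]
finger_gap: 56.6
```

```bash
python3 -m crank '[{"offset":[0,0,0.01],"spin":0},{"offset":[0,0,0.03],"spin":0},{"offset":[0,0,0.06],"spin":0},{"offset":[0,0,0.09],"spin":0},{"offset":[0,-0.03,0.11],"spin":0},{"offset":[0,-0.07,0.12],"spin":0},{"offset":[0,-0.11,0.12],"spin":0},{"offset":[0,-0.15,0.12],"spin":0}]'
```

```text
clock: 10.23
eef_pos: [490.8, 144.0, 211.2]
eef_rot: [3.138, -0.006, 0.365]
wrist_force: [1.0, -0.5, -0.5]
finger_gap: 56.6
```

```bash
python3 -m crank '[{"offset":[0,-0.04,0],"spin":0},{"offset":[0,-0.08,0],"spin":0},{"offset":[0,-0.12,0],"spin":0},{"offset":[0,-0.15,0],"spin":0},{"offset":[0,-0.15,0],"spin":0},{"offset":[0,-0.15,0],"spin":0},{"offset":[0,-0.15,0],"spin":0},{"offset":[0,-0.15,0],"spin":0}]'; python3 - <<'E'
from fit import *
t,s=[prep(manip.camera(n)) for n in('top','scene')]
x=np.array([490.7,295.5])
for z in(104,112): print(z,[fit([c],x,[(30,18,126+z-104,-1)]) for c in(t,s)])
overlay([t,s],[(x,[]),(x,[(100,76,(0,255,0)),(24,126,(0,0,255))])],'o5.png')
E
```

```text
clock: 10.9
eef_pos: [490.9, -5.0, 211.5]
eef_rot: [3.138, -0.006, 0.366]
wrist_force: [-0.8, 0.6, 0.0]
finger_gap: 56.4
104 [(array([490.6, 296. ]), np.float64(137.5)), (array([491.5, 294.3]), np.float64(66.2))]
112 [(array([489.9, 294.3]), np.float64(138.6)), (array([497.7, 287.8]), np.float64(66.7))]
```

View pics/o5.png

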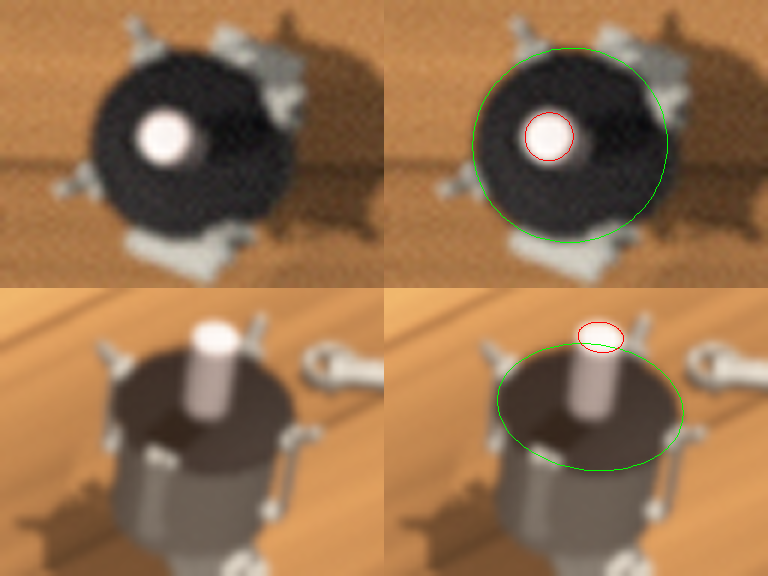

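With the arm clear, the lid is level with all catches over its edge. The two views agree on the knob position at the home height (within 2 mm) and disagree by about 10 mm at the "lying on the catches" height. Handing in.

```bash
python3 -c "
from cell import manip
print(manip.sign_off())"
```

```text
the job is handed in; nothing more can be done
None
```

I set lid_b on the grey tub and pressed it straight down until it was home under the catches. I then let go, moved the arm clear, and handed the job in at about 11 s of the allowed 48 s.

- **Right lid:** lid_b was the medium black lid, with its flange measuring 99–100 mm. The other two black lids measured about 73 and 124 mm. I left the red and pink look-alikes and the red tub alone.
- **Pressing home:** the lid met a hard stop at a TCP height of 89.2 mm with about 13 N, against an expected 89.3 mm. I pushed a little further once more, and the TCP read 89.6 mm after I eased off.
- **Final pictures:** the lid looks level with the catches over its edge. The two cameras agree on the knob to about 2 mm at the home height, but differ by about 10 mm if the lid is assumed 8 mm higher.
- **What I didn't see:** I only read the force at the end of each move, so I did not catch the snap's 4–10 N peak itself. No check failed.

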